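# Screw a castor's bearing retainer home with the two-pin spanner

## Robot

A 7-joint arm with a two-finger parallel gripper is mounted at the origin on the work surface. World frame = base frame: x ahead of the robot, y to its left, z up, the work surface at z = 0. Lengths are in m, angles in rad, forces in N, time in s.
With the tool pointing down it reaches from about 0.425 to 1.025 m from the base axis. Payload 9.4 kg.
Tool frame: the origin (TCP) lies between the finger pads; the fingertips stand manip.tcp_to_tips ahead of it and the grasp point (between the pads) lies 6 mm ahead of it (manip.tcp_to_tips is the distance from the TCP to the fingertips, in m); z points along the fingers, y is the line along which they close (so a half turn about z gives the same grasp; the last joint's range is limited). The gripper opens to 85 mm and grips with 20 to 120 N. Pads are 22 mm wide; open, the fingers measure 114 mm over their backs; the gripper's body (76 mm by 85 mm) begins 54 mm behind the grasp point. The pads swing forward as they close: fully open they stand 13 mm farther back than shut.
Start: joints at [1.227, 0.599, -0.003, 1.599, 0.002, 0.943, -0.08], TCP at [0.191, -0.699, 0.256] pointing down, gripper open.
Joint ranges: [-2.57, 2.57], [-0.35, 1.97], [-1.29, 1.29], [0.11, 2.56], [-1.05, 4.19], [0.11, 1.86], [-2.63, 2.63]. Speed limits (rad/s): [2.22, 2.22, 3.01, 3.01, 3.14, 3.14, 3.14].

## Interface

Orientations are given as a rotation vector (axis times angle).
In Python, from station import manip gives the robot as it stands.
- The arm moves only by the shell command python3 -m creep 'ROWS' [OPENING]. ROWS is JSON, a list of rows, each a list of 2 entries, a list of its own where there are three numbers: the shift along the tool's x, y, z in m, then the turn, a rotation vector about the tool's x, y, z in rad. In form: [[[tx, ty, tz], [wx, wy, wz]], ...]. A call has 1 to 5 rows; each row is the pose to reach, as a shift and turn from the pose commanded when the call began, along the tool's axes at that moment; what a row does not reach only later rows make up. A row lasts 1/10 s, in which the tool goes at most 50 mm and 8.59 degrees, less where a joint would pass 70% of its speed; a pose out of reach is approached as far as the arm can. A call with a gripper value outside its range is refused whole. OPENING is the finger opening in m, from 0 to 0.0854, set as the call begins (- or left out, the last holds). The fingers move at their own pace and stop on an object; the grip force is fixed at half the most. Time passes only in rows, so rows that repeat a pose let the fingers close. It gives the time, the measured TCP pose, the force, the opening and the grip force at its end, in the units of the state.
- manip.get_state(): the state, without advancing time (a new reading comes with each control period).
- manip.get_image(name): name is "scene" or "top"; returns the picture (400x640x3 uint8, red, green, blue); there is no depth.
- manip.camera_model(name): a dict with "K" (3x3 intrinsics, pixels), "position" and "attitude" of the camera in the world. Camera axes: x right, y up, looking along -z (the intrinsics and any distortion apply to the point x, -y, -z); pixel columns grow to the right and rows downward; lengths in m; the calibration is good to about 2 mm. A picture is of the moment at which its call begins. camera_model takes no time and is no camera call.
- manip.close_job(): hands the job in; it is judged then, once.
The state is a dict: "time": time; "joints": joint angles; "joint_velocities": joint speeds; "effort": joint torques, N m; "ee_pos": TCP position; "eef_rot": TCP orientation; "force": force on the tool from outside, world axes, zero at the start; "moment": the same for the moment, N m; "grip_width": opening from 0.0 (shut) to 1.0 (fully open); "grasp_force": force on a finger pad.
Only numpy, scipy, OpenCV 4.12 (cv2) and the standard library are available. Lean on these libraries where they do the work, as an engineer would, in place of code of your own. Each camera call takes 0.05 s, during which the arm holds its last target. There are 200 camera calls.

## Task

Take the two-pin spanner from its wooden rest, set its pins fully down in the two holes of the brass retainer ring in the clamped castor wheel, and turn the ring clockwise until it comes up against its stop, pressing and turning gently. Then lift the spanner out, stand it back upright on its rest as it was, let go, and leave everything else on the bench alone.

Things in the scene. Friction and masses are not known exactly. Their poses are not given: they have to be found in the camera images.
- spanner_grip (a point): Two-pin spanner, upright. Point: centre of its blue T-handle (74 mm along x, 16 along y, 26 high; z up); grip it here, across y, from above. Below: 14 mm stem; steel head 44 mm across, flat underside 49 mm below the point; two pins, 5 mm diameter, 14 mm long, tapered tips, 15 mm either side of the axis along x. Pin tips 63 mm below the point. Same after a half turn. About 180 g.
- rest_top (a point): Wooden rest, 80 x 64 mm, 26 mm high, fixed to the bench. Point: centre of its top face, z up. A slot there, 50 mm long (along x), 10 mm wide, 16 mm deep, takes the spanner's pins; the spanner's head sits flat on the top face, so its handle point stands 49 mm above this point, its x axis along the slot.
- ring_center (a point): Centre of the top face of the brass ring (50 mm across) in the castor's hub; z up, x to the red dot on the tyre (wheel axes: they do not turn with the ring). The face is 56 mm above the bench, 6 mm below the grey hub rim (recess 54 mm across). Two holes, 7 mm wide, 7 mm deep, 15 mm either side of this centre. The direction of their line is hidden: see retainer.
- retainer (a joint): Ring's turn q in rad, growing clockwise from above; starts 0.1 to 0.5, hard stop (home) at 1.0. Turning takes 0.15 N m; at the stop the torque climbs steeply (halt by 0.8 N m). Stays where left, keeps its height. Line of holes: (0 to 0.6) - q rad counter-clockwise of the wheel's x, the 0 to 0.6 hidden: find it by eye or feel. Pins rubbed lightly (under 15 N) on the face drop in there.
- wheel: White castor wheel, 125 mm across, fixed hub-up on a board (156 x 156 mm, four dowels round the tyre, 42 mm high) on the bench. Origin: underside of the board, 56 mm below the ring face's centre; x to the red dot, z up. Tyre top 52 mm, grey hub rim (66 mm across) 62 mm above the bench. It carries the brass ring.
- spare_wheel: Bystander: loose white spare castor wheel lying flat, 89 mm across, 33 mm high; origin at its underside
- drill: Bystander: blue and black cordless drill lying on its side, about 250 mm long, 60 mm high; origin at its underside
- hammer: Bystander: hammer with wooden handle, lying; origin at its underside
- batten: Bystander: loose pine batten, 240 x 50 x 12 mm; origin at its underside
- spare_ring: Bystander: loose plain brass ring, 50 mm across, 8 mm high (no pin holes, not the one to turn); origin at its underside
- driver: Bystander: orange-handled screwdriver, lying; origin at its underside
- jar: Bystander: glass jar with white cap, 64 mm across, 85 mm high; origin at its underside
- bearing: Bystander: loose steel bearing, 32 mm across, 10 mm high; origin at its underside
Not all that is in view belongs to the job. Of the things shaped like the part that bears rest_top, the wooden one is meant.

How it is judged:
By the outcome, as a careful person would: the job done as asked, in the order asked, and still so for the second after the job is handed in, with the robot touching nothing.
It also fails if it takes over 67 s, if anything falls off the work surface, if the arm or the gripper's body presses on something with over 40 N, if the wrist force passes 120 N, or if a joint passes its speed limit or range.

## Working session

There is one attempt and no reset: what is moved stays moved. The work goes in short steps, Python scripts to look and compute and a shell command to move; the robot and the scene stay as the last step left them, time stands still between calls to the robot, and variables do not carry over. Pictures are saved under pics/ and viewed, at most 10 in all, crops included, and the job is handed in when it is done.

```bash
ls; mkdir -p pics; python3 - <<'E'
from station import manip
import cv2
s=manip.get_state();print(s, manip.tcp_to_tips)
for n in("scene","top"):
    cv2.imwrite(f"pics/{n}0.png",manip.get_image(n)[:,:,::-1]);print(n,manip.camera_model(n))
E
```

```text
pics
{'time': 0.0, 'joints': array([ 1.22731867,  0.60014165, -0.00254061,  1.60013494,  0.00174913,
        0.94288581, -0.07977361]), 'joint_velocities': array([-2.00890470e-04,  1.49923903e-03,  2.95230447e-04, -6.52514598e-04,
        8.39511798e-04,  1.75863360e-06, -1.32524025e-03]), 'effort': array([ 8.78821866e-04, -7.76466680e+01,  1.56504538e+00, -2.58006513e+01,
        1.23715590e-02,  9.25554894e-03, -4.43309474e-06]), 'ee_pos': array([ 0.19101132, -0.69893609,  0.2554032 ]), 'eef_rot': array([-3.11215169e+00, -4.17689636e-01,  4.88539380e-04]), 'force': array([0.0199627 , 0.46388386, 0.21789547]), 'moment': array([-0.0042914 , -0.01014807,  0.03508921]), 'grasp_force': 0.0, 'grip_width': 1.0006007758102848} 0.025
scene {'K': array([[436.66232476,   0.        , 321.95020802],
       [  0.        , 436.66232476, 198.94128106],
       [  0.        ,   0.        ,   1.        ]]), 'position': array([ 1.11400351, -0.71752887,  1.06385932]), 'attitude': array([0.7116635 , 0.25290317, 0.66615562])}
top {'K': array([[388.33933778,   0.        , 316.47828292],
       [  0.        , 388.33933778, 199.02431178],
       [  0.        ,   0.        ,   1.        ]]), 'position': array([ 0.45004595, -0.03156257,  1.26479779]), 'attitude': array([ 0.07115514, -0.07990566, -1.54390863])}
```

View pics/scene0.png

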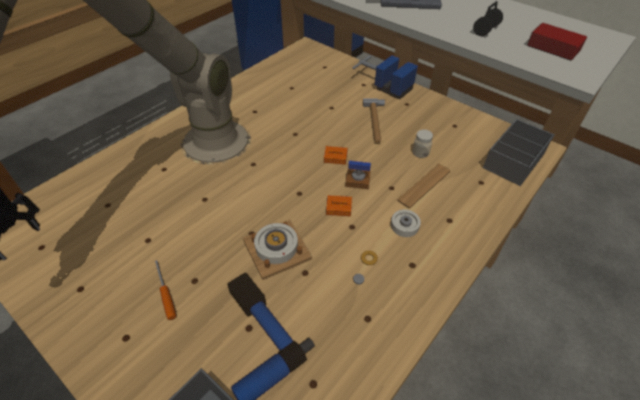

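View pics/top0.png

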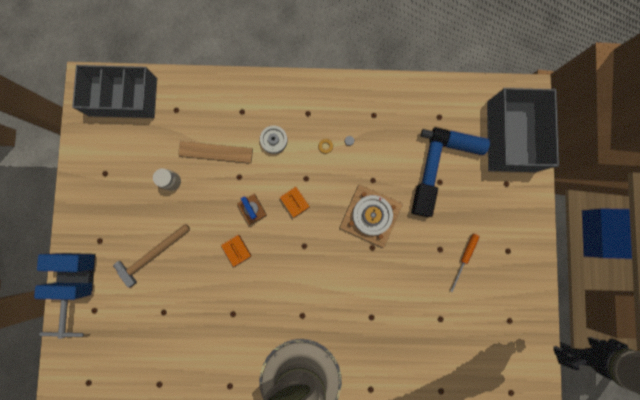

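Three rest-shaped blocks: orange at top (294,202) and (236,250), and the brown wooden one at (251,209) under the blue handle (scene (358,175)). The wooden one fits. The wheel on its board is at top (373,214), the spare wheel at (273,140). I'll confirm in one enlarged crop and measure.

```bash
cat > h.py <<'E'
import numpy as np,cv2
from scipy.spatial.transform import Rotation as R
from station import manip
def ray(n,uv):
    c=manip.camera_model(n);K=c["K"];p=np.linalg.inv(K)@[uv[0],uv[1],1]
    return np.array(c["position"]),R.from_rotvec(c["attitude"]).apply([p[0],-p[1],-p[2]])
def onz(n,uv,z):
    o,d=ray(n,uv);return (o+d*(z-o[2])/d[2])
def proj(n,P):
    c=manip.camera_model(n);q=R.from_rotvec(c["attitude"]).inv().apply(np.array(P)-c["position"])
    return (c["K"]@[q[0]/-q[2],-q[1]/-q[2],1])[:2]
def tri(u1,u2):
    o1,d1=ray("top",u1);o2,d2=ray("scene",u2)
    t=np.linalg.lstsq(np.c_[d1,-d2],o2-o1,rcond=None)[0]
    a,b=o1+t[0]*d1,o2+t[1]*d2;return (a+b)/2,np.linalg.norm(a-b)
def blobs(im,lo,hi,box,amin=3):
    h=cv2.cvtColor(im,cv2.COLOR_RGB2HSV);m=cv2.inRange(h,lo,hi)
    x0,y0,x1,y1=box;k=np.zeros_like(m);k[y0:y1,x0:x1]=m[y0:y1,x0:x1]
    cs,_=cv2.findContours(k,cv2.RETR_EXTERNAL,cv2.CHAIN_APPROX_NONE)
    out=[]
    for i in range(len(cs)):
        z=np.zeros_like(k);cv2.drawContours(z,cs,i,255,-1);z&=k
        M=cv2.moments(z,True)
        if M["m00"]>=amin: out.append((M["m00"],M["m10"]/M["m00"],M["m01"]/M["m00"],.5*np.arctan2(2*M["mu11"],M["mu20"]-M["mu02"]),cs[i]))
    return sorted(out,key=lambda t:-t[0])
E
python3 - <<'E'
from h import *
ims={n:np.mean([manip.get_image(n) for _ in range(6)],0).astype(np.uint8) for n in("top","scene")}
for n in ims: cv2.imwrite(f"pics/{n}_avg.png",ims[n][:,:,::-1])
def crop(im,x,y,w): return cv2.resize(im[y-w*3//4:y+w*3//4,x-w:x+w],(400,300),interpolation=cv2.INTER_CUBIC)
T,S=ims["top"],ims["scene"]
M=np.vstack([np.hstack([crop(T,252,210,20),crop(T,372,216,36)]),np.hstack([crop(S,358,175,20),crop(S,277,245,36)])])
cv2.imwrite("pics/crop1.png",M[:,:,::-1])
for n,bh,bw in(("top",(232,190,272,230),(335,180,410,250)),("scene",(338,150,380,200),(240,215,315,280))):
    for nm,lo,hi,b in(("blue",(105,120,50),(125,255,255),bh),("red",(0,150,90),(6,255,255),bw),("red2",(172,150,80),(180,255,255),bw),("brass",(15,110,60),(30,255,255),bw),("white",(0,0,120),(180,45,255),bw)):
        for q in blobs(ims[n],lo,hi,b)[:3]: print(n,nm,np.round(q[:4],2), np.round(cv2.fitEllipse(cv2.convexHull(q[4])),1).tolist() if 0 else "")
E
```

```text
top blue [115.   248.37 207.9    1.07] 
top brass [ 2.5910e+03  3.7269e+02  2.1541e+02 -4.8000e-01] 
top brass [4.5000e+01 3.4151e+02 1.8227e+02 1.3000e-01] 
top brass [  6.   390.83 242.67   1.06] 
top white [812.   372.28 214.98   0.83] 
scene blue [9.8000e+01 3.5953e+02 1.6491e+02 1.3000e-01] 
scene brass [3.3660e+03 2.7800e+02 2.4799e+02 6.0000e-02] 
scene white [ 7.0300e+02  2.7556e+02  2.4142e+02 -1.8000e-01]
```

View pics/crop1.png

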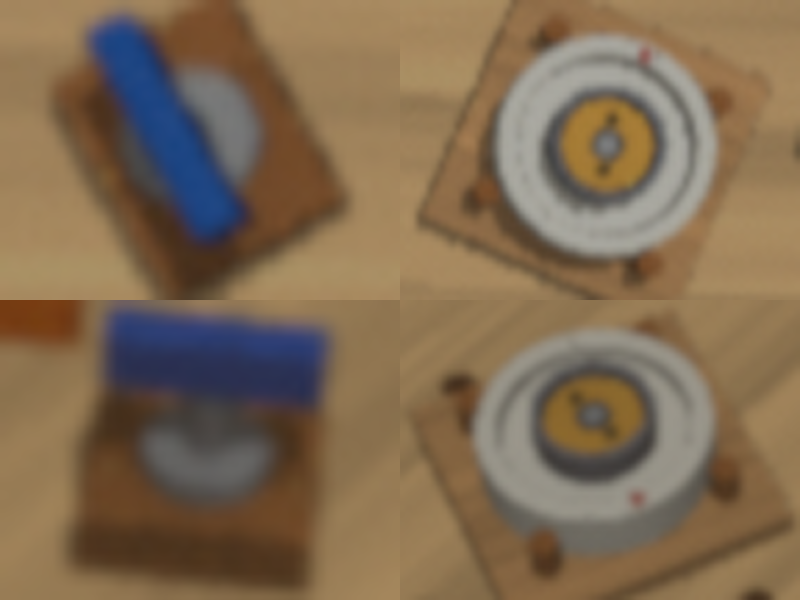

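The crop confirms it: the spanner stands on the brown wooden rest. In the wheel, the red dot is at top ≈(380,199), and the two dark holes are at ≈(374,210.5) and (372.5,219.5). In the scene view the holes are at ≈(272.7,235.6) and (279.2,241.9). Now refining to metres.

```bash
cat > m.py <<'E'
from h import *
T,S=[cv2.imread(f"pics/{n}_avg.png")[:,:,::-1].copy() for n in("top","scene")]
c={}
for n,im,b in(("top",T,(232,190,272,230)),("scene",S,(338,150,380,200))):
    up=8;x0,y0,x1,y1=b
    I=cv2.resize(im[y0:y1,x0:x1],None,fx=up,fy=up,interpolation=cv2.INTER_CUBIC).astype(int)
    m=((I[:,:,2]-I[:,:,0])>25).astype(np.uint8)
    cs=max(cv2.findContours(m,0,1)[0],key=cv2.contourArea);M=cv2.moments(cs)
    f=lambda p:(np.array(p)+.5)/up-.5+[x0,y0]
    c[n]=f([M["m10"]/M["m00"],M["m01"]/M["m00"]])
    r=cv2.minAreaRect(cs);B=f(cv2.boxPoints(r));e=max((B[1]-B[0],B[2]-B[1]),key=np.linalg.norm)
    P=onz(n,c[n],.075);d=(onz(n,c[n]+e/2,.075)-onz(n,c[n]-e/2,.075));print(n,c[n],P,"len",np.linalg.norm(d),"dir",np.arctan2(d[1],d[0]))
print("handle tri",tri(c["top"],c["scene"]))
def near(n,im,uv,fn,z,rad=3.5,up=8):
    u,v=np.round(uv).astype(int);w=7
    I=cv2.resize(im[v-w:v+w+1,u-w:u+w+1],None,fx=up,fy=up,interpolation=cv2.INTER_CUBIC).astype(float)
    g=fn(I);yy,xx=np.mgrid[:I.shape[0],:I.shape[1]];xx=(xx+.5)/up-.5+u-w;yy=(yy+.5)/up-.5+v-w
    q=np.array(uv,float)
    for _ in range(5):
        k=(np.hypot(xx-q[0],yy-q[1])<rad);wt=np.clip(g-np.percentile(g[k],60),0,None)*k;q=np.array([(wt*xx).sum(),(wt*yy).sum()])/wt.sum()
    return q
dark=lambda I:-I.sum(2); red=lambda I:I[:,:,0]-I[:,:,1:].max(2)
for n,im,h1,h2,dot in(("top",T,(374.2,210.6),(372.5,219.6),(380.3,199.1)),("scene",S,(272.7,235.6),(279.2,241.9),(283.8,253.6))):
    a,b,d=near(n,im,h1,dark,0,2.2),near(n,im,h2,dark,0,2.2),near(n,im,dot,red,0,3)
    A,B=onz(n,a,.056),onz(n,b,.056);D=onz(n,d,.0525)
    # brass ring centroid: saturated
    x0,y0,x1,y1=(355,197,392,233) if n=="top" else (258,222,296,255)
    I=cv2.resize(im[y0:y1,x0:x1],None,fx=8,fy=8,interpolation=cv2.INTER_CUBIC).astype(int)
    m=((I[:,:,0]-I[:,:,2])>60).astype(np.uint8)
    cs=max(cv2.findContours(m,0,1)[0],key=cv2.contourArea);el=cv2.fitEllipse(cv2.convexHull(cs));cc=(np.array(el[0])+.5)/8-.5+[x0,y0]
    C=onz(n,cc,.056);m=((I.min(2)>95)&((I.max(2)-I.min(2))<45)).astype(np.uint8)
    print(n,"px",a,b,d,cc,"\n mid",(A+B)/2,"sep",np.linalg.norm(A-B),"ang",np.arctan2(*(A-B)[1::-1]),np.arctan2(*(B-A)[1::-1]),"\n ringC",C,"ell",np.array(el[1])/8,"dot",D,"r",np.linalg.norm((D-C)[:2]),"ang",np.arctan2(*(D-C)[1::-1]))
E
python3 m.py
```

```text
top [248.26927582 207.64332137] [0.53332784 0.17176158 0.075     ] len 0.07451754111795543 dir -2.5819232356145254
scene [359.09475822 165.0283261 ] [0.53429261 0.17479914 0.075     ] len 0.07007843053122735 dir 0.5404154298380531
handle tri (array([0.53424105, 0.17245495, 0.07638672]), np.float64(0.002709385446713026))
top px [373.62591651 210.3098724 ] [372.20436034 218.87690052] [380.4696246  197.18783638] [372.91447258 214.53766441] 
 mid [ 0.5229602  -0.21401266  0.056     ] sep 0.027167387808859408 ang -0.1528087668133808 2.9887838867764125 
 ringC [ 0.5231196 -0.2140064  0.056    ] ell [16.25838089 16.66305351] dot [ 0.57848826 -0.23767106  0.0525    ] r 0.060213821539056585 ang -0.4039031562189692
scene px [272.32369677 235.4394732 ] [278.12436631 240.94472117] [283.2849372  253.30111168] [275.30284691 238.17275238] 
 mid [ 0.52235184 -0.21236811  0.056     ] sep 0.026897269142913384 ang 3.0095207394173698 -0.1320719141724235 
 ringC [ 0.52254725 -0.21218039  0.056     ] ell [12.88002777 17.46277428] dot [ 0.57482102 -0.23436337  0.0525    ] r 0.05678583242950776 ang -0.4013297349766916
```

```bash
cat > st.py <<'E'
import sys
from h import *
def rel(P,a,s=None):
    s=s or manip.get_state();r=R.from_rotvec(s["eef_rot"])
    t=R.from_euler('z',a)*R.from_euler('x',np.pi)
    return r.inv().apply(np.array(P)-s["ee_pos"]),(r.inv()*t).as_rotvec()
s=manip.get_state();X=R.from_rotvec(s["eef_rot"]).as_matrix()
print("t %.2f"%s["time"],"pos",s["ee_pos"].round(4),"a %.4f"%np.arctan2(X[1,0],X[0,0]),"tilt",X[:2,2].round(4),"F",s["force"].round(1),"M",s["moment"].round(2),"q",s["joints"].round(2),"grip %.3f %.1f"%(s["grip_width"],s["grasp_force"]))
if len(sys.argv)>4:
    d,w=rel([float(v) for v in sys.argv[1:4]],float(sys.argv[4]));print("need shift",d.round(4),"turn",w.round(4))
E
python3 -m creep '[[[0.035,-0.0325,0],[0,0,0]],[[0.07,-0.065,0],[0,0,0]],[[0.105,-0.0975,0],[0,0,0]],[[0.14,-0.13,0],[0,0,0]],[[0.175,-0.1625,0],[0,0,0]]]' 0.0854
python3 -m creep '[[[0.035,-0.0325,0],[0,0,0]],[[0.07,-0.065,0],[0,0,0]],[[0.105,-0.0975,0],[0,0,0]],[[0.14,-0.13,0],[0,0,0]],[[0.175,-0.1625,0],[0,0,0]]]'
python3 -m creep '[[[0.036,-0.034,0],[0,0,0]],[[0.056,-0.077,0],[0,0,0]],[[0.076,-0.12,0],[0,0,0]],[[0.096,-0.163,0],[0,0,0]],[[0.116,-0.206,0],[0,0,0]]]'
python3 -m creep '[[[0.019,-0.044,0],[0,0,-0.056]],[[0.038,-0.088,0],[0,0,-0.112]],[[0.057,-0.132,0],[0,0,-0.168]],[[0.076,-0.176,0],[0,0,-0.224]],[[0.095,-0.22,0],[0,0,-0.28]]]'
python3 st.py 0.534 0.173 0.2 0.55
```

```text
time: 1.2
ee_pos: [0.3179, -0.4949, 0.2565]
eef_rot: [3.113, 0.418, 0.0]
force: [0.4, -0.1, 0.1]
grip_width: 0.997
grasp_force: 0.0
time: 1.7
ee_pos: [0.4439, -0.292, 0.2566]
eef_rot: [3.113, 0.418, 0.001]
force: [0.7, -0.5, 0.2]
grip_width: 0.996
grasp_force: 0.0
time: 2.2
ee_pos: [0.5008, -0.0624, 0.2566]
eef_rot: [3.114, 0.418, 0.001]
force: [0.7, 0.8, 0.7]
grip_width: 1.003
grasp_force: 0.0
time: 2.7
ee_pos: [0.5344, 0.175, 0.2566]
eef_rot: [3.024, 0.852, 0.001]
force: [1.4, -0.1, 0.2]
grip_width: 0.999
grasp_force: 0.0
t 2.70 pos [0.5344 0.175  0.2566] a 0.5490 tilt [0.0007 0.0001] F [ 1.4 -0.1  0.2] M [-0.   -0.03 -0.01] q [-0.28  0.41 -0.19  1.97  0.11  0.77 -1.55] grip 0.999 0.0
need shift [-0.0014  0.0015  0.0566] turn [ 0.0002 -0.0006 -0.001 ]
```

```bash
T='x'
python3 -m creep '[[[0,0,0.01],[0,0,-0.149]],[[0,0,0.02],[0,0,-0.298]],[[0,0,0.03],[0,0,-0.447]],[[0,0,0.04],[0,0,-0.596]],[[0,0,0.05],[0,0,-0.745]]]' | tail -5
python3 -m creep '[[[0,0,0.005],[0,0,-0.149]],[[0,0,0.01],[0,0,-0.298]],[[0,0,0.015],[0,0,-0.447]],[[0,0,0.02],[0,0,-0.596]],[[0,0,0.025],[0,0,-0.745]]]' >/dev/null
python3 -m creep '[[[0,0,0],[0,0,-0.149]],[[0,0,0],[0,0,-0.298]],[[0,0,0],[0,0,-0.447]],[[0,0,0],[0,0,-0.596]],[[0,0,0],[0,0,-0.745]]]' >/dev/null
python3 -m creep '[[[0,0,0],[0,0,-0.149]],[[0,0,0],[0,0,-0.298]],[[0,0,0],[0,0,-0.447]],[[0,0,0],[0,0,-0.596]],[[0,0,0],[0,0,-0.745]]]' >/dev/null
python3 -m creep '[[[0,0,0],[0,0,-0.08]],[[0,0,0],[0,0,-0.16]],[[0,0,0],[0,0,-0.16]]]' >/dev/null
python3 st.py 0.534 0.173 0.081 3.6916
```

```text
ee_pos: [0.5344, 0.1731, 0.206]
eef_rot: [2.503, 1.899, 0.001]
force: [0.9, 0.3, 0.9]
grip_width: 1.0
grasp_force: 0.0
t 5.00 pos [0.5344 0.1727 0.1811] a -2.5958 tilt [-0.0004  0.0001] F [ 0.  -0.1  0.6] M [0.05 0.03 0.02] q [ 0.24  0.7  -1.    2.01  0.78  0.88  0.92] grip 1.004 0.0
need shift [0.0002 0.0004 0.1001] turn [ 0.0003 -0.0002 -0.0043]
```

```bash
python3 -m creep '[[[0,0,0.025],[0,0,0]],[[0,0,0.05],[0,0,0]],[[0,0,0.075],[0,0,0]],[[0,0,0.09],[0,0,0]],[[0,0,0.1],[0,0,-0.004]]]'
python3 -m creep '[[[0,0,0],[0,0,0]],[[0,0,0],[0,0,0]],[[0,0,0],[0,0,0]],[[0,0,0],[0,0,0]],[[0,0,0],[0,0,0]]]' 0
python3 -m creep '[[[0,0,0],[0,0,0]],[[0,0,0],[0,0,0]]]'
python3 st.py 0.534 0.173 0.081 3.6916; python3 - <<'E'
from h import *
I=[manip.get_image(n) for n in("top","scene")]
c=[cv2.resize(I[0][180:240,212:292],(400,300),interpolation=2),cv2.resize(I[1][135:210,310:410],(400,300),interpolation=2)]
cv2.imwrite("pics/g1.png",np.hstack(c)[:,:,::-1])
E
```

```text
time: 5.5
ee_pos: [0.5341, 0.1728, 0.0802]
eef_rot: [0.849, -3.024, 0.0]
force: [-0.1, -0.5, -0.3]
grip_width: 1.004
grasp_force: 0.0
time: 6.0
ee_pos: [0.5346, 0.1729, 0.0818]
eef_rot: [-0.851, 3.023, -0.0]
force: [1.1, -0.1, 3.3]
grip_width: 0.178
grasp_force: 60.0
time: 6.2
ee_pos: [0.5346, 0.173, 0.0818]
eef_rot: [-0.851, 3.023, -0.0]
force: [-0.3, -2.0, 6.5]
grip_width: 0.176
grasp_force: 60.6
t 6.20 pos [0.5346 0.173  0.0818] a -2.5926 tilt [ 0.001  -0.0001] F [-0.3 -2.   6.5] M [-0.23  0.08  0.05] q [ 0.14  0.82 -0.86  2.07  0.98  0.73  0.76] grip 0.176 60.6
need shift [0.0005 0.0004 0.0008] turn [-0.0006  0.0008 -0.0011]
```

View pics/g1.png

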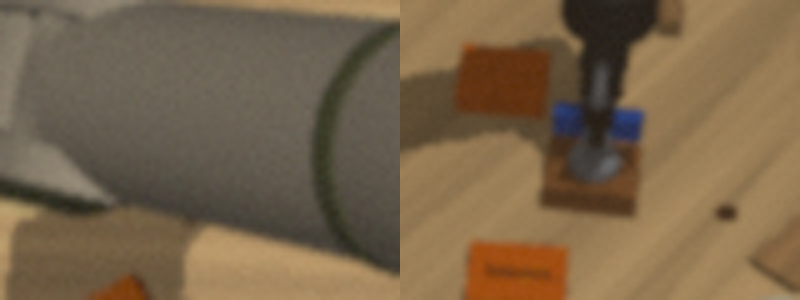

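Grip 15 mm on the handle, centred; the scene crop shows fingers on the blue handle with the orange blocks clear. Lifting and carrying.

```bash
python3 -m creep '[[[0,0,-0.01],[0,0,0]],[[0,0,-0.03],[0,0,0]],[[0,0,-0.06],[0,0,0]],[[0,0,-0.09],[0,0,0]],[[0,0,-0.11],[0,0,0]]]'
python3 -m creep '[[[0,0,0],[0,0,0]],[[0.02,-0.031,0],[0,0,0.04]],[[0.045,-0.069,0],[0,0,0.12]],[[0.07,-0.107,0],[0,0,0.2]],[[0.09,-0.137,0],[0,0,0.28]]]'
python3 st.py 0.5228 -0.2132 0.19 3.0016
```

```text
time: 6.8
ee_pos: [0.5342, 0.1734, 0.1935]
eef_rot: [-0.852, 3.023, 0.001]
force: [-0.9, 1.1, -0.8]
grip_width: 0.175
grasp_force: 59.5
time: 7.3
ee_pos: [0.528, 0.0063, 0.1903]
eef_rot: [0.415, -3.112, 0.001]
force: [-0.3, -0.3, -1.3]
grip_width: 0.177
grasp_force: 59.5
t 7.30 pos [0.528  0.0063 0.1903] a -2.8767 tilt [-0.002 -0.001] F [-0.3 -0.3 -1.3] M [-0.02 -0.05  0.01] q [ 0.53  0.63 -0.97  2.07  0.72  0.82  0.96] grip 0.177 59.5
need shift [ 0.0625 -0.2105  0.0006] turn [-0.0009 -0.0021  0.4048]
```

```bash
python3 -m creep '[[[0.0125,-0.042,0],[0,0,0.08]],[[0.025,-0.084,0],[0,0,0.16]],[[0.0375,-0.126,0],[0,0,0.24]],[[0.05,-0.17,0],[0,0,0.32]],[[0.0625,-0.2105,0],[0,0,0.405]]]'
python3 -m creep '[[[0,0,0.02],[0,0,0]],[[0,0,0.04],[0,0,0]],[[0,0,0.05],[0,0,0]],[[0,0,0.05],[0,0,0]]]'
python3 st.py 0.5228 -0.2132 0.14 3.0016; python3 - <<'E'
from h import *
I=[manip.get_image(n) for n in("top","scene")]
c=[cv2.resize(I[0][180:240,332:412],(400,300),interpolation=2),cv2.resize(I[1][205:265,237:317],(400,300),interpolation=2)]
cv2.imwrite("pics/r1.png",np.hstack(c)[:,:,::-1])
E
```

```text
time: 7.8
ee_pos: [0.5239, -0.2126, 0.1906]
eef_rot: [-0.219, -3.133, -0.0]
force: [0.5, 0.3, -1.5]
grip_width: 0.176
grasp_force: 59.5
time: 8.2
ee_pos: [0.5238, -0.2099, 0.1397]
eef_rot: [-0.212, -3.131, -0.002]
force: [-0.2, 0.0, -1.1]
grip_width: 0.171
grasp_force: 59.5
t 8.20 pos [ 0.5238 -0.2099  0.1397] a 3.0066 tilt [-0.0029  0.0012] F [-0.2  0.  -1.1] M [-0.    0.03 -0.06] q [ 0.82  0.7  -0.81  2.03  0.76  0.74  0.97] grip 0.171 59.5
need shift [ 0.0006 -0.0034 -0.0003] turn [ 0.0008 -0.003   0.005 ]
```

View pics/r1.png

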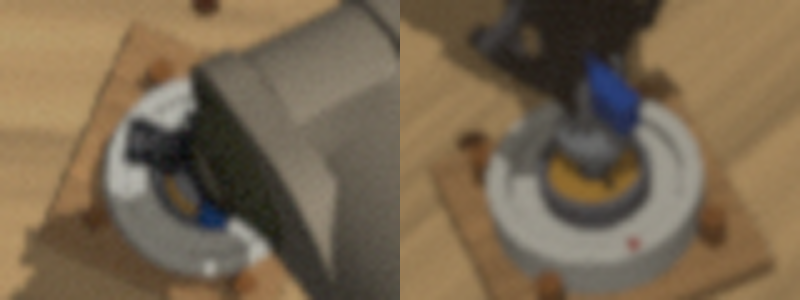

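```bash
python3 -m creep '[[[0,0,0],[0,0,0]],[[0,0,0],[0,0,0]],[[0,0,0],[0,0,0]]]' >/dev/null
python3 st.py 0.5228 -0.2132 0.132 3.0016
python3 -m creep '[[[0,0,0],[0,0,0]],[[0,0,0],[0,0,0]],[[0,0,0],[0,0,0]]]' >/dev/null
python3 st.py 0.5228 -0.2132 0.132 3.0016
```

```text
t 8.60 pos [ 0.525  -0.2104  0.1418] a 3.0059 tilt [ 0.0007 -0.0005] F [-1.1  0.1 -1.8] M [-0.02 -0.01  0.03] q [ 0.82  0.69 -0.81  2.03  0.75  0.74  0.97] grip 0.181 59.5
need shift [ 0.0018 -0.0031  0.0098] turn [-0.0004  0.0008  0.0043]
t 8.90 pos [ 0.5248 -0.2104  0.1413] a 3.0058 tilt [ 0.     -0.0001] F [-0.6  0.2 -1.8] M [ 0.04 -0.01  0.01] q [ 0.82  0.69 -0.81  2.03  0.75  0.74  0.97] grip 0.178 59.5
need shift [ 0.0016 -0.003   0.0093] turn [-0.0001  0.      0.0042]
```

```bash
python3 -m creep '[[[0.0016,-0.003,0],[0,0,0.004]],[[0.0016,-0.003,0.006],[0,0,0.004]],[[0.0016,-0.003,0.011],[0,0,0.004]],[[0.0016,-0.003,0.011],[0,0,0.004]],[[0.0016,-0.003,0.011],[0,0,0.004]]]' >/dev/null
python3 st.py 0.5228 -0.2132 0.124 3.0016
python3 -m creep '[[[0,0,0.002],[0,0,0]],[[0,0,0.004],[0,0,0]],[[0,0,0.005],[0,0,0]],[[0,0,0.005],[0,0,0]]]' 
python3 st.py 0.5228 -0.2132 0.118 3.0016
```

```text
t 9.40 pos [ 0.5227 -0.213   0.1299] a 3.0021 tilt [-0.0005  0.0004] F [ 0.4 -0.  -0.9] M [-0.04 -0.04 -0.  ] q [ 0.81  0.71 -0.79  2.04  0.78  0.72  0.95] grip 0.178 59.5
need shift [-0.0001 -0.0002  0.0059] turn [ 0.0003 -0.0006  0.0005]
time: 9.8
ee_pos: [0.5227, -0.2131, 0.1251]
eef_rot: [-0.219, -3.134, -0.0]
force: [0.0, -0.4, -1.6]
grip_width: 0.175
grasp_force: 59.5
t 9.80 pos [ 0.5227 -0.2131  0.1251] a 3.0018 tilt [-0.0002  0.    ] F [ 0.  -0.4 -1.6] M [ 0.02 -0.02  0.  ] q [ 0.81  0.71 -0.79  2.04  0.78  0.71  0.94] grip 0.175 59.5
need shift [-0.0001 -0.0001  0.0071] turn [ 0.     -0.0002  0.0002]
```

```bash
python3 -m creep '[[[0,0,0.001],[0,0,0]],[[0,0,0.002],[0,0,0]],[[0,0,0.002],[0,0,0]]]' 
python3 st.py
```

```text
time: 10.1
ee_pos: [0.5227, -0.2132, 0.1232]
eef_rot: [-0.219, -3.134, 0.0]
force: [-0.2, 0.6, -1.2]
grip_width: 0.178
grasp_force: 59.5
t 10.10 pos [ 0.5227 -0.2132  0.1232] a 3.0018 tilt [-0.0002 -0.    ] F [-0.2  0.6 -1.2] M [-0.03 -0.01  0.  ] q [ 0.8   0.71 -0.78  2.05  0.79  0.71  0.94] grip 0.178 59.5
```

```bash
python3 -m creep '[[[0,0,0.001],[0,0,0]],[[0,0,0.002],[0,0,0]],[[0,0,0.003],[0,0,0]],[[0,0,0.003],[0,0,0]]]' 
python3 -m creep '[[[0,0,0.0005],[0,0,0]],[[0,0,0.001],[0,0,0]],[[0,0,0.0015],[0,0,0]],[[0,0,0.0015],[0,0,0]]]' 
python3 st.py
```

```text
time: 10.5
ee_pos: [0.5227, -0.2132, 0.1201]
eef_rot: [-0.219, -3.134, -0.0]
force: [-0.3, 0.4, -1.2]
grip_width: 0.175
grasp_force: 59.5
time: 10.9
ee_pos: [0.5227, -0.2132, 0.1187]
eef_rot: [-0.219, -3.134, 0.0]
force: [-0.4, 0.2, -1.7]
grip_width: 0.182
grasp_force: 59.6
t 10.90 pos [ 0.5227 -0.2132  0.1187] a 3.0018 tilt [-0.0001 -0.    ] F [-0.4  0.2 -1.7] M [ 0.04  0.02 -0.  ] q [ 0.8   0.72 -0.78  2.05  0.8   0.7   0.93] grip 0.182 59.6
```

Pins are dropping into the holes with no contact. Feeling for the bottom.

```bash
python3 -m creep '[[[0,0,0.0005],[0,0,0]],[[0,0,0.001],[0,0,0]],[[0,0,0.001],[0,0,0]]]' 
python3 st.py
```

```text
time: 11.2
ee_pos: [0.523, -0.2131, 0.1184]
eef_rot: [0.219, 3.133, -0.001]
force: [-1.6, -0.0, 8.1]
grip_width: 0.175
grasp_force: 61.1
t 11.20 pos [ 0.523  -0.2131  0.1184] a 3.0018 tilt [ 0.0004 -0.0007] F [-1.6 -0.   8.1] M [-0.04  0.49  0.03] q [ 0.8   0.72 -0.78  2.05  0.8   0.7   0.93] grip 0.175 61.1
```

```bash
python3 -m creep '[[[0,0,0],[0,0,0.03]],[[0,0,0],[0,0,0.06]],[[0,0,0],[0,0,0.09]],[[0,0,0],[0,0,0.12]],[[0,0,0],[0,0,0.15]]]'  >/dev/null
python3 st.py
python3 -m creep '[[[0,0,0],[0,0,0.03]],[[0,0,0],[0,0,0.06]],[[0,0,0],[0,0,0.09]],[[0,0,0],[0,0,0.12]],[[0,0,0],[0,0,0.15]]]'  >/dev/null
python3 st.py
```

```text
t 11.70 pos [ 0.5233 -0.2133  0.1184] a 2.8510 tilt [ 0.0011 -0.0009] F [-1.  -0.5  6.7] M [-0.14  0.21  0.15] q [ 0.78  0.71 -0.74  2.05  0.77  0.68  0.81] grip 0.176 60.7
t 12.20 pos [ 0.5233 -0.2133  0.1185] a 2.7010 tilt [ 0.0012 -0.0009] F [-1.4 -0.9  5.3] M [-0.21  0.13  0.18] q [ 0.75  0.7  -0.7   2.05  0.74  0.66  0.69] grip 0.178 60.7
```

```bash
python3 -m creep '[[[0,0,0],[0,0,0.03]],[[0,0,0],[0,0,0.06]],[[0,0,0],[0,0,0.09]],[[0,0,0],[0,0,0.12]],[[0,0,0],[0,0,0.15]]]'  >/dev/null
python3 st.py
python3 -m creep '[[[0,0,0],[0,0,0.02]],[[0,0,0],[0,0,0.04]],[[0,0,0],[0,0,0.06]],[[0,0,0],[0,0,0.08]],[[0,0,0],[0,0,0.1]]]'  >/dev/null
python3 st.py
```

```text
t 12.70 pos [ 0.5234 -0.2133  0.1185] a 2.5510 tilt [ 0.0013 -0.0009] F [-1.1 -0.9  6.1] M [-0.24  0.18  0.13] q [ 0.73  0.68 -0.66  2.05  0.71  0.64  0.57] grip 0.181 60.7
t 13.20 pos [ 0.5234 -0.2133  0.1185] a 2.4514 tilt [ 0.0014 -0.0009] F [-0.4 -0.9  6.4] M [-0.24  0.09  0.14] q [ 0.71  0.68 -0.63  2.05  0.69  0.63  0.49] grip 0.181 60.6
```

Turned 0.55 rad. Smaller steps now, watching Mz.

```bash
python3 -m creep '[[[0,0,0],[0,0,0.02]],[[0,0,0],[0,0,0.04]],[[0,0,0],[0,0,0.06]]]'  >/dev/null
python3 st.py
python3 -m creep '[[[0,0,0],[0,0,0.01]],[[0,0,0],[0,0,0.02]],[[0,0,0],[0,0,0.03]]]'  >/dev/null
python3 st.py
```

```text
t 13.50 pos [ 0.5234 -0.2133  0.1185] a 2.3914 tilt [ 0.0013 -0.0009] F [-0.3 -0.4  5.8] M [-0.19  0.12  0.15] q [ 0.7   0.67 -0.62  2.05  0.67  0.62  0.44] grip 0.181 60.6
t 13.80 pos [ 0.5234 -0.2134  0.1185] a 2.3618 tilt [ 0.0014 -0.0009] F [-0.5 -1.3  4.8] M [-0.2   0.12  0.14] q [ 0.7   0.67 -0.61  2.05  0.67  0.62  0.42] grip 0.172 60.6
```

```bash
python3 -m creep '[[[0,0,0],[0,0,0.01]],[[0,0,0],[0,0,0.02]],[[0,0,0],[0,0,0.03]]]'  >/dev/null
python3 st.py
```

```text
t 14.10 pos [ 0.5234 -0.2134  0.1185] a 2.3319 tilt [ 0.0014 -0.0009] F [ 0.  -0.2  5.6] M [-0.21  0.08  0.14] q [ 0.69  0.67 -0.6   2.06  0.66  0.61  0.4 ] grip 0.179 60.6
```

```bash
python3 -m creep '[[[0,0,0],[0,0,0.01]],[[0,0,0],[0,0,0.02]],[[0,0,0],[0,0,0.03]]]'  >/dev/null
python3 st.py
```

```text
t 14.40 pos [ 0.5235 -0.2133  0.1185] a 2.3019 tilt [ 0.0015 -0.0009] F [-0.9 -0.9  5.1] M [-0.18  0.14  0.18] q [ 0.69  0.67 -0.59  2.06  0.65  0.61  0.37] grip 0.178 60.6
```

```bash
python3 -m creep '[[[0,0,0],[0,0,0.01]],[[0,0,0],[0,0,0.02]]]'  >/dev/null
python3 st.py
```

```text
t 14.60 pos [ 0.5234 -0.2134  0.1185] a 2.2818 tilt [ 0.0014 -0.0009] F [ 0.4 -0.4  7.1] M [-0.25  0.11  0.19] q [ 0.68  0.67 -0.59  2.06  0.65  0.61  0.36] grip 0.177 60.6
```

```bash
python3 -m creep '[[[0,0,0],[0,0,0.01]],[[0,0,0],[0,0,0.02]]]'  >/dev/null
python3 st.py
```

```text
t 14.80 pos [ 0.5234 -0.2133  0.1185] a 2.2619 tilt [ 0.0015 -0.0008] F [-0.4 -1.   5.9] M [-0.22  0.13  0.13] q [ 0.68  0.66 -0.58  2.06  0.64  0.6   0.34] grip 0.180 60.6
```

```bash
python3 -m creep '[[[0,0,0],[0,0,0.01]],[[0,0,0],[0,0,0.02]]]'  >/dev/null
python3 st.py
```

```text
t 15.00 pos [ 0.5234 -0.2133  0.1185] a 2.2418 tilt [ 0.0015 -0.0009] F [-0.2 -1.   5.8] M [-0.26  0.1   0.14] q [ 0.68  0.66 -0.58  2.06  0.64  0.6   0.33] grip 0.178 60.6
```

```bash
python3 -m creep '[[[0,0,0],[0,0,0.01]],[[0,0,0],[0,0,0.02]]]'  >/dev/null
python3 st.py
```

```text
t 15.20 pos [ 0.5234 -0.2134  0.1185] a 2.2218 tilt [ 0.0015 -0.0009] F [-1.  -0.1  5.1] M [-0.22  0.06  0.19] q [ 0.67  0.66 -0.57  2.06  0.63  0.6   0.31] grip 0.179 60.6
```

```bash
python3 -m creep '[[[0,0,0],[0,0,0.01]],[[0,0,0],[0,0,0.02]]]'  >/dev/null
python3 st.py
```

```text
t 15.40 pos [ 0.5234 -0.2134  0.1184] a 2.2018 tilt [ 0.0014 -0.0008] F [-0.4 -0.7  5.8] M [-0.25  0.09  0.18] q [ 0.67  0.66 -0.57  2.06  0.63  0.6   0.3 ] grip 0.177 60.6
```

```bash
python3 -m creep '[[[0,0,0],[0,0,0.01]],[[0,0,0],[0,0,0.02]]]'  >/dev/null
python3 st.py
```

```text
t 15.60 pos [ 0.5234 -0.2134  0.1184] a 2.1823 tilt [ 0.0014 -0.001 ] F [-0.8 -0.5  5.3] M [-0.23  0.12  0.38] q [ 0.67  0.66 -0.56  2.06  0.62  0.59  0.28] grip 0.178 60.7
```

```bash
python3 -m creep '[[[0,0,0],[0,0,0.01]],[[0,0,0],[0,0,0.02]]]'  >/dev/null
python3 st.py
```

```text
t 15.80 pos [ 0.5234 -0.2134  0.1185] a 2.1629 tilt [ 0.0015 -0.0012] F [-0.4 -0.8  5.9] M [-0.33  0.07  0.67] q [ 0.66  0.66 -0.56  2.06  0.62  0.59  0.27] grip 0.182 61.0
```

Contact with the stop: Mz rose 0.15 → 0.67 N m. Backing off within the hole play, then lifting.

```bash
python3 -m creep '[[[0,0,0],[0,0,-0.02]],[[0,0,0],[0,0,-0.04]],[[0,0,0],[0,0,-0.06]],[[0,0,0],[0,0,-0.06]]]'  >/dev/null
python3 st.py
python3 -m creep '[[[0,0,-0.003],[0,0,0]],[[0,0,-0.007],[0,0,0]],[[0,0,-0.012],[0,0,0]],[[0,0,-0.017],[0,0,0]]]'  >/dev/null
python3 st.py
python3 -m creep '[[[0,0,-0.015],[0,0,0]],[[0,0,-0.035],[0,0,0]],[[0,0,-0.055],[0,0,0]],[[0,0,-0.065],[0,0,0]],[[0,0,-0.065],[0,0,0]]]'  >/dev/null
python3 st.py 0.5346 0.173 0.20 -2.5926
```

```text
t 16.20 pos [ 0.5234 -0.2133  0.1185] a 2.2224 tilt [ 0.0014 -0.0006] F [-0.3 -1.   5.9] M [-0.17  0.1   0.  ] q [ 0.67  0.66 -0.57  2.06  0.63  0.6   0.31] grip 0.176 60.7
t 16.60 pos [ 0.5226 -0.2131  0.1351] a 2.2219 tilt [-0.0004  0.0001] F [ 0.5  0.1 -1.6] M [ 0.01 -0.02 -0.01] q [ 0.69  0.64 -0.6   2.05  0.6   0.63  0.34] grip 0.174 59.4
t 17.10 pos [ 0.5234 -0.2134  0.2015] a 2.2214 tilt [ 0.0025 -0.0012] F [-0. -0. -2.] M [ 0.    0.02 -0.04] q [ 0.75  0.56 -0.68  1.99  0.5   0.76  0.42] grip 0.177 59.5
need shift [0.3006 0.243  0.0011] turn [-7.0000e-04  2.9000e-03 -1.4691e+00]
```

```bash
python3 -m creep '[[[0.02,0.016,0],[0,0,-0.1]],[[0.05,0.04,0],[0,0,-0.24]],[[0.08,0.065,0],[0,0,-0.38]],[[0.115,0.093,0],[0,0,-0.52]],[[0.15,0.121,0],[0,0,-0.66]]]'  >/dev/null
python3 st.py 0.5346 0.173 0.20 -2.5926
```

```text
t 17.60 pos [ 0.5276 -0.0194  0.1991] a 2.8866 tilt [-0.0009 -0.0001] F [ 0.5  0.6 -2.3] M [-0.03 -0.07  0.04] q [ 0.52  0.57 -0.85  2.07  0.62  0.78  0.6 ] grip 0.176 59.5
need shift [ 0.0417  0.1879 -0.0009] turn [ 1.00e-04 -9.00e-04 -8.04e-01]
```

```bash
python3 -m creep '[[[0.008,0.038,0],[0,0,-0.14]],[[0.016,0.076,0],[0,0,-0.28]],[[0.025,0.113,0],[0,0,-0.42]],[[0.034,0.151,0],[0,0,-0.56]],[[0.0417,0.188,0],[0,0,-0.7]]]'  >/dev/null
python3 -m creep '[[[0,0,0.01],[0,0,-0.104]],[[0,0,0.03],[0,0,-0.104]],[[0,0,0.05],[0,0,-0.104]],[[0,0,0.07],[0,0,-0.104]],[[0,0,0.07],[0,0,-0.104]]]' >/dev/null
python3 -m creep '[[[0,0,0],[0,0,0]],[[0,0,0],[0,0,0]],[[0,0,0],[0,0,0]],[[0,0,0],[0,0,0]]]' >/dev/null
python3 st.py 0.5346 0.173 0.105 -2.5926
```

```text
t 19.00 pos [0.5364 0.1719 0.1305] a -2.5977 tilt [0.0011 0.0002] F [-0.  -0.1 -1.2] M [ 0.02  0.05 -0.02] q [ 0.2   0.76 -0.94  2.04  0.88  0.81  0.83] grip 0.179 59.5
need shift [0.001  0.0019 0.0255] turn [-0.0004  0.001  -0.0051]
```

```bash
python3 -m creep '[[[0.001,0.0019,0.01],[0,0,-0.005]],[[0.001,0.0019,0.02],[0,0,-0.005]],[[0.001,0.0019,0.0295],[0,0,-0.005]],[[0.001,0.0019,0.0295],[0,0,-0.005]],[[0.001,0.0019,0.0295],[0,0,-0.005]]]' >/dev/null
python3 -m creep '[[[0,0,0],[0,0,0]],[[0,0,0],[0,0,0]],[[0,0,0],[0,0,0]]]' >/dev/null
python3 st.py 0.5346 0.173 0.0818 -2.5926
```

```text
t 19.80 pos [0.5344 0.173  0.1005] a -2.5925 tilt [0.0004 0.0001] F [-0.4 -0.6 -1.5] M [-0.02 -0.02 -0.02] q [ 0.17  0.8  -0.9   2.06  0.94  0.77  0.78] grip 0.179 59.5
need shift [-0.0001 -0.0001  0.0187] turn [-0.0001  0.0004  0.0001]
```

```bash
python3 -m creep '[[[0,0,0.004],[0,0,0]],[[0,0,0.008],[0,0,0]],[[0,0,0.012],[0,0,0]],[[0,0,0.015],[0,0,0]],[[0,0,0.015],[0,0,0]]]' >/dev/null
python3 st.py
python3 -m creep '[[[0,0,0.001],[0,0,0]],[[0,0,0.002],[0,0,0]],[[0,0,0.003],[0,0,0]],[[0,0,0.0035],[0,0,0]],[[0,0,0.0035],[0,0,0]]]' >/dev/null
python3 st.py 0.5346 0.173 0.0818 -2.5926
```

```text
t 20.30 pos [0.534  0.1729 0.0847] a -2.5922 tilt [-0.0009 -0.0003] F [ 0.7 -0.5 -0.8] M [ 0.03 -0.03  0.02] q [ 0.15  0.82 -0.88  2.07  0.97  0.74  0.76] grip 0.177 59.5
t 20.80 pos [0.5343 0.173  0.0818] a -2.5924 tilt [ 0.0001 -0.0001] F [-0.3 -0.7  0.1] M [-0.08  0.04 -0.  ] q [ 0.15  0.82 -0.87  2.07  0.98  0.74  0.75] grip 0.180 59.6
need shift [-0.0002 -0.0001  0.    ] turn [-0.0001  0.0001  0.0002]
```

```bash
python3 -m creep '[[[0,0,0.0004],[0,0,0]],[[0,0,0.0004],[0,0,0]]]'
python3 -m creep '[[[0,0,0],[0,0,0]],[[0,0,0],[0,0,0]],[[0,0,0],[0,0,0]],[[0,0,0],[0,0,0]],[[0,0,0],[0,0,0]]]' 0.0854 
python3 -m creep '[[[0,0,0],[0,0,0]],[[0,0,0],[0,0,0]],[[0,0,-0.02],[0,0,0]],[[0,0,-0.045],[0,0,0]],[[0,0,-0.07],[0,0,0]]]'
python3 -m creep '[[[0,0,-0.03],[0,0,0]],[[0,0,-0.06],[0,0,0]],[[0,0,-0.1],[0,0,0]],[[0,0,-0.13],[0,0,0]]]' >/dev/null
python3 st.py
```

```text
time: 21.0
ee_pos: [0.5343, 0.173, 0.0818]
eef_rot: [-0.852, 3.024, -0.001]
force: [-1.8, -0.6, 3.5]
grip_width: 0.177
grasp_force: 60.4
time: 21.5
ee_pos: [0.5343, 0.173, 0.0813]
eef_rot: [0.852, -3.024, -0.0]
force: [0.7, 0.4, 0.4]
grip_width: 0.997
grasp_force: 0.0
time: 22.0
ee_pos: [0.534, 0.1731, 0.152]
eef_rot: [0.852, -3.023, -0.0]
force: [-0.2, 0.5, 0.6]
grip_width: 0.999
grasp_force: 0.0
t 22.40 pos [0.5342 0.1733 0.2834] a -2.5919 tilt [0.0007 0.0005] F [ 0.5  0.6 -0. ] M [-0.01 -0.04  0.03] q [ 0.33  0.59 -1.13  1.91  0.62  1.05  1.05] grip 1.000 0.0
```

```bash
python3 - <<'E'
from h import *
I=[np.mean([manip.get_image(n) for _ in range(4)],0).astype(np.uint8) for n in("top","scene")]
def crop(im,x,y,w): return cv2.resize(im[y-w*3//4:y+w*3//4,x-w:x+w],(400,300),interpolation=cv2.INTER_CUBIC)
c=np.vstack([np.hstack([crop(I[0],252,210,20),crop(I[0],372,216,36)]),np.hstack([crop(I[1],358,175,20),crop(I[1],277,245,36)])])
cv2.imwrite("pics/end.png",c[:,:,::-1])
E
```

```text
(no output)
```

View pics/end.png

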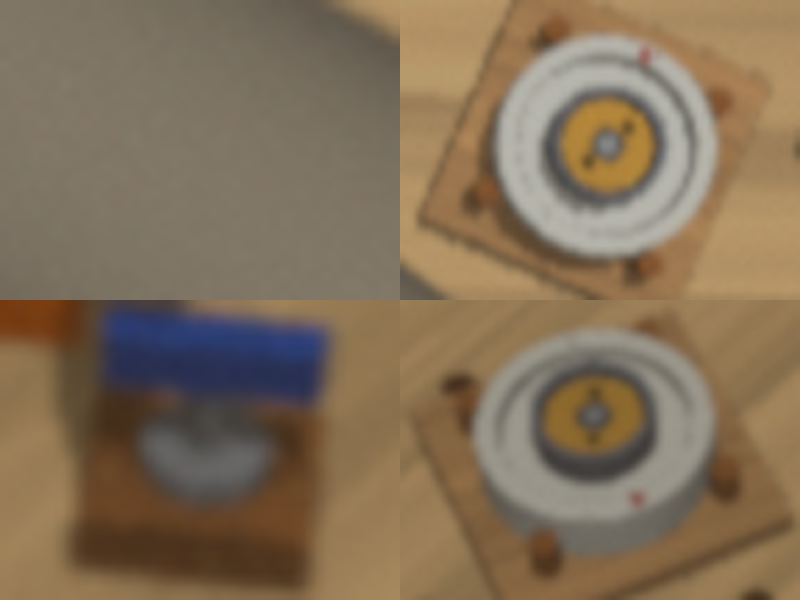

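The top view shows the hole line turned about 0.7 rad clockwise (holes at crop (628,127) and (588,162)). The scene view shows the spanner upright on its wooden rest exactly as before, and the wheel unmoved.

```bash
python3 -c "
from station import manip
print(manip.close_job())"
```

```text
the job is handed in; nothing more can be done
None
```

I turned the ring clockwise until it met its stop (about 0.67 N m), put the spanner back upright on its wooden rest, let go and handed the job in at about 23 s.

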